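# Chuck the bit and hold the interlock key in

## Robot

A 7-joint arm with a two-finger parallel gripper is mounted at the origin on a cart in front of the work surface, level with it; the furniture and walls round the work are solid. World frame = base frame: x ahead of the robot, y to its left, z up, the work surface at z = 0. Lengths are in m, angles in rad, forces in N, time in s.
With the tool pointing down it reaches from about 0.35 to 0.775 m from the base axis. Payload 3.1 kg.
Tool frame: the origin (TCP) lies at the very end of the fingers, on their centre line; the grasp point (between the pads) lies 19 mm behind it (ctrl.grip_point_offset is the distance from the TCP to the grasp point, in m); z points along the fingers, y is the line along which they close (so a half turn about z gives the same grasp; the last joint's range is limited). The gripper opens to 85 mm and grips with 20 to 120 N. Pads are 22 mm wide; open, the fingers measure 114 mm over their backs; the gripper's body (76 mm by 85 mm) begins 54 mm behind the grasp point. The pads swing forward as they close: fully open they stand 13 mm farther back than shut.
Start: joints at [1.3, 0.311, 0.014, 1.512, -0.004, 1.319, -0.027], TCP at [0.125, -0.536, 0.231] pointing down, gripper open.
Joint ranges: [-2.7, 2.7], [-0.3, 1.91], [-1.27, 1.3], [0.12, 2.57], [-1.44, 4.58], [0.2, 2.03], [-3.05, 3.05]. Speed limits (rad/s): [2.79, 2.79, 3.14, 3.14, 3.14, 3.14, 3.14].

## Interface

Orientations are given as a unit quaternion [w, x, y, z].
In Python, from bench import ctrl gives the robot as it stands. Calls block until the motion is done:
- ctrl.goto(position, orientation): joint-space move of the TCP to a pose.
- ctrl.servo_line(position, orientation=None, vel=0.15): straight line of the TCP; orientation=None keeps the orientation; vel is the mean speed in m/s.
- ctrl.set_joints(angles): joint-space move.
- ctrl.gripper_open() and ctrl.close(): open the fingers fully, or close them until they stop; the grip force is fixed at half the most.
- ctrl.sleep(seconds).
- ctrl.solve_ik(position, orientation): joint angles nearest the present ones, or None.
- ctrl.state(): the state.
- ctrl.grab_frame(name): name is "scene" or "top"; returns a dict with "frame" (420x560x3 uint8, blue, green, red), "camera_matrix" (3x3 intrinsics, pixels), "eye" and "rotation" of the camera in the world. Camera axes: x right, y down, z forward; pixel columns grow to the right and rows downward; lengths in m; the calibration is good to about 2 mm. A picture is of the moment at which its call begins. There is no depth.
A pose or a line that the arm cannot do raises ctrl.Unreachable and nothing moves.
- ctrl.hand_in(): hands the job in; it is judged then, once.
The state is a dict: "clock": time; "joint_pos": joint angles; "joint_vel": joint speeds; "effort": joint torques, N m; "position": TCP position; "eef_rot": TCP orientation; "force": force on the tool from outside, world axes, zero at the start; "moment": the same for the moment, N m; "finger_gap": finger opening in m; "grasp_force": force on a finger pad.
Only numpy, scipy, OpenCV 4.12 (cv2) and the standard library are available. Lean on these libraries where they do the work, as an engineer would, in place of code of your own. Each camera call takes 0.05 s, during which the arm holds its last target. There are 200 camera calls.

## Task

Get the small sample mill ready to run: turn the knurled chuck sleeve clockwise (seen from above) until the three jaws are tight on the bit standing in it, then let go of the sleeve. Then take the interlock key out of its stand, pass its blade down through the slot of the mill's housing and push the spring plunger inside down to the bottom of its travel. Finish while still gripping the key and holding the plunger down - it springs back if you let go - and leave the other things on the bench where they are.

Things in the scene. Friction and masses are not known exactly. Their poses are not given: they have to be found in the camera images.
- mill: Sample mill, fixed: white base plate 110 (x) x 250 (y) x 12 mm, origin under its middle. The upright chuck stands 70 mm from the middle towards its +y; the grey slotted housing 75 mm towards its -y.
- chuck_axis (a point): Point on the axis of the upright chuck, about half-way up its knurled sleeve, 45 mm above the bench; axes as the mill's. The sleeve is a round dark steel drum, 50 mm diameter, from 30 to 58 mm above the bench, with room all round for fingers. Above it the jaws stand up to 73 mm, within 20 mm of the axis, and the bit up to 91 mm.
- sleeve (a joint): Turn of the chuck sleeve, rad: 0 open (as it starts), growing clockwise seen from above, stop at 1.4. The three jaws move in together 3.75 mm per rad and meet the bit at about 0.95; turn on to about 1.2 to make them tight. Friction about 0.15 N m; it stays where it is left.
- jaw_1: One of three small steel chuck jaws, 10 x 6 x 14 mm, that close on the bit; origin on the chuck axis at the height of the jaws' undersides (58.5 mm above the bench), moving with the jaw.
- jaw_2: The second jaw, 120 degrees on.
- jaw_3: The third jaw.
- bit_center (a point): Middle of the loose steel bit (10 mm shank, 14 mm head, 73 mm long, 40 g) that stands in the chuck's bore, held upright but with play until the jaws close; z is its axis. Middle 54.5 mm above the bench.
- slot (a point): Centre of the slot in the steel top plate of the mill's grey housing (56 x 80 mm), at the height of the plate's top, 85 mm above the bench. Axes as the mill's. The slot is 14 mm along x and 42 mm along y, straight for 12 mm down, hollow below; sloping lead-in lips round it, about 6 mm wide, rise 6 mm above the plate.
- plunger (a joint): Travel of the spring plunger under the slot, m: 0 up, 0.024 fully down (hard stop). Its flat top lies 35 mm below the slot point when up, 59 mm when fully down. Spring force from about 3 N at the top to 6 N at the bottom. A white tab on it shows in a dark groove on the front (-x) face of the housing.
- key_grip (a point): Centre of the black ribbed handle of the interlock key: handle 18 (x) x 44 (y) x 44 (z) mm, z up. Below it reaches the aluminium blade, 12 (x) x 40 (y) mm and 75 mm long; its foot is 97 mm below this point. The key (about 80 g) starts upright in its stand with a little play, this point 105 mm above the bench.
- key_foot (a point): Centre of the lower end of the key's blade, 97 mm below the handle's centre.
- key: The interlock key; origin at the lower end of the blade, axes as for the handle.
- bit: The bit; origin at its lower end, 18 mm above the bench.
- key_stand: Fixed grey stand of the key, 60 x 90 mm foot, 45 mm tall; origin under its centre; the pocket (15 x 43 mm) is open upwards, its floor 8 mm above the bench; x and y as for the key.
- bottle: Bystander to leave alone: small round screw-cap reagent bottle, 44 mm across, 88 mm tall; origin under its centre.
- beaker: Bystander to leave alone: small clear beaker, 43 mm across, 50 mm tall; origin under its centre.
- bench_timer: Bystander to leave alone: flat square bench timer, 62 x 62 x 18 mm; origin under its centre.
- salt_pot: Bystander to leave alone: round screw-cap pot, 52 mm across, 82 mm tall; origin under its centre.
- cover_carton: Bystander to leave alone: small carton, 60 x 90 x 36 mm; origin under its centre.
Mind the look-alikes: they are no part of the job. What is meant by the key is not orange or red, and is the larger of those in its own colour.

How it is judged:
On the way, in this order (a step that is already met when the one before it is completed fails the run):
1. the three jaws are tight on the upright bit and the sleeve has been let go (contact force between each of jaw_1, jaw_2, jaw_3 and bit above 0.5 N and angle between bit_center's own z axis and vertical below 0.06 rad and value of joint sleeve above 0.85 rad and contact force between the fingers and anything else below 0.1 N), for 0.2 s.
2. the key's blade is in the slot (z of key_foot in the frame of slot below -0.01 m and x of key_foot in the frame of slot between -0.004 and 0.004 m and y of key_foot in the frame of slot between -0.004 and 0.004 m), for 0.1 s.
At the end, for the whole second after the job is handed in: The three jaws press on the upright bit (over 0.5 N each, within 0.06 rad); the plunger is over 18 mm down (of 24), the key's foot over 50 mm below the slot plate and within 4 mm of the slot's centre, the key within 0.12 rad of upright and gripped by the fingers (over 1 N) (contact force between each of jaw_1, jaw_2, jaw_3 and bit above 0.5 N and angle between bit_center's own z axis and vertical below 0.06 rad and z of bit_center in the frame of chuck_axis below 0.015 m and z of key_foot in the frame of slot below -0.05 m and x of key_foot in the frame of slot between -0.004 and 0.004 m and y of key_foot in the frame of slot between -0.004 and 0.004 m and angle between key_grip's own z axis and vertical below 0.12 rad and value of joint plunger above 0.018 m and contact force between the fingers and key above 1 N); the arm keeps its last pose, push and grip.
It fails at once if one of the other things on the bench is pushed more than 30 mm from its place (distance of any of bottle, beaker, bench_timer, salt_pot, cover_carton from where it was at the start of the episode above 0.03 m).
It also fails if it takes over 61 s, if anything falls off the work surface, if the arm or the gripper's body presses on something with over 40 N, if the wrist force passes 120 N, or if a joint passes its speed limit or range.

## Working session

There is one attempt and no reset: what is moved stays moved. The work goes in short steps, each a Python script; the robot and the scene stay as the last script left them, time stands still between calls to the robot, and variables do not carry over. Pictures are saved under pics/ and viewed, at most 10 in all, crops included, and the job is handed in when it is done.

```bash
ls; mkdir -p pics; python3 - <<'E'
from bench import ctrl
import cv2,numpy as np
np.set_printoptions(precision=4,suppress=True)
for n in("top","scene"):
    f=ctrl.grab_frame(n); cv2.imwrite(f"pics/{n}0.png",f["frame"])
    np.savez(f"{n}0.npz",**f); print(n,f["camera_matrix"],f["eye"],f["rotation"])
print(ctrl.state())
E
```

```text
pics
top [[517.2726   0.     277.7091]
 [  0.     517.2726 215.3987]
 [  0.       0.       1.    ]] [0.3263 0.0337 1.328 ] [ 0.0714 -0.6861  0.7203 -0.0727]
scene [[513.0945   0.     289.5275]
 [  0.     513.0945 216.1704]
 [  0.       0.       1.    ]] [ 0.01   -0.971   0.6287] [-0.5163  0.8148 -0.2291  0.1307]
{'clock': 0.1, 'joint_pos': array([ 1.3003,  0.3116,  0.014 ,  1.5129, -0.0044,  1.3192, -0.0272]), 'joint_vel': array([ 0.0006, -0.0002, -0.0008, -0.0024,  0.0016, -0.0012, -0.0007]), 'effort': array([  0.0011, -38.0849,   0.1467, -23.1241,   0.0122,   0.008 ,
        -0.    ]), 'position': array([ 0.1246, -0.535 ,  0.2303]), 'eef_rot': array([-0.001 ,  0.9935,  0.1142, -0.0002]), 'force': array([-0.1578,  0.4791, -0.1945]), 'moment': array([-0.0139, -0.052 ,  0.0225]), 'grasp_force': 0.0, 'finger_gap': 0.08539376383934455}
```

View pics/top0.png

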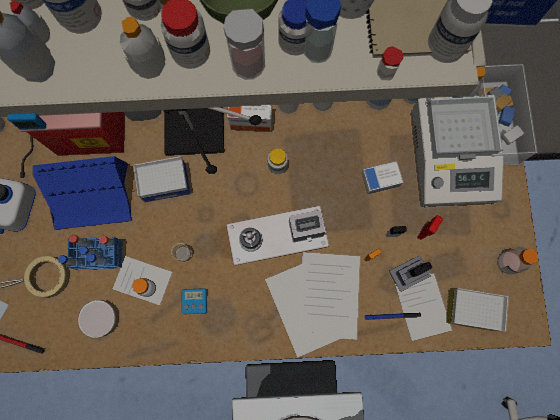

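View pics/scene0.png

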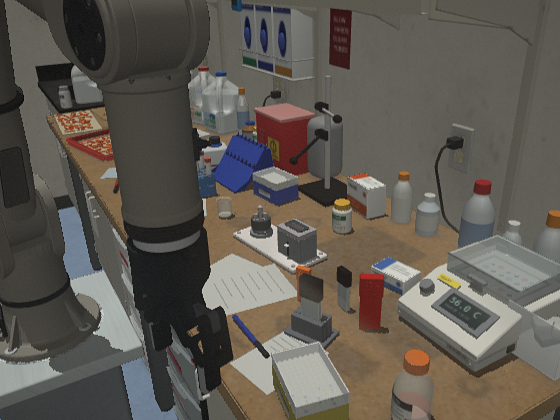

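The top view shows the mill at (228-328, 207-263), with the chuck at (250,238) and the housing at (307,226). The key sits in its grey stand at about (411,271), and the decoys are at (397,230), (431,226) and (374,254). The scene view agrees, with the key at (310,295). I'll enlarge both to measure.

```bash
cat > h.py <<'E'
import numpy as np,cv2
from scipy.spatial.transform import Rotation as R
def rot(q):
    q=np.asarray(q,float)
    return q if q.shape==(3,3) else R.from_quat(q[[1,2,3,0]]).as_matrix()
def ray(f,uv):
    d=np.linalg.inv(f["camera_matrix"])@np.array([uv[0],uv[1],1.]); return np.array(f["eye"]),rot(f["rotation"])@d
def plane(f,uv,z):
    e,d=ray(f,uv); return e+d*(z-e[2])/d[2]
def proj(f,p):
    c=f["camera_matrix"]@(rot(f["rotation"]).T@(np.asarray(p)-f["eye"])); return c[:2]/c[2]
E
python3 - <<'E'
from h import *
np.set_printoptions(precision=4,suppress=True)
f=np.load("top0.npz"); im=f["frame"]
print("centre",plane(f,(280,235),0.0), plane(f,(280,0),0))
hsv=cv2.cvtColor(im,cv2.COLOR_BGR2HSV)
m=((hsv[...,2]>140)&(hsv[...,1]<50)).astype(np.uint8)
m[:195]=0;m[275:]=0;m[:,:220]=0;m[:,335:]=0
cs=cv2.findContours(m,cv2.RETR_EXTERNAL,cv2.CHAIN_APPROX_NONE)[0]
for c in cs:
    if cv2.contourArea(c)>300: print(cv2.contourArea(c),cv2.minAreaRect(c),cv2.boxPoints(cv2.minAreaRect(c)).tolist())
a=cv2.resize(im[195:275,220:340],None,fx=4.5,fy=4.5,interpolation=cv2.INTER_CUBIC)
b=cv2.resize(im[220:300,370:450],None,fx=4.5,fy=4.5,interpolation=cv2.INTER_CUBIC)
g=np.load("scene0.npz")["frame"]
a=np.hstack([a,np.zeros((360,240,3),np.uint8)])
a=np.clip(a.astype(float)*1.6,0,255).astype(np.uint8)
cv2.imwrite("pics/c1.png",a[:,:540]); 
s=cv2.resize(g[255:350,270:390],None,fx=3.6,fy=3.6,interpolation=cv2.INTER_CUBIC)
s2=cv2.resize(g[195:275,225:335],None,fx=3.6,fy=3.6,interpolation=cv2.INTER_CUBIC)
W=np.zeros((600,800,3),np.uint8)
W[:240,:360]=cv2.resize(a[:,:540],(360,240)); W[:320,400:720]=cv2.resize(b,(320,320))
W[250:538,:396]=s2[:288,:396]; W[325:600,400:800]=s[:275,:400]
cv2.imwrite("pics/c2.png",np.clip(W*1.5,0,255).astype(np.uint8))
E
```

```text
centre [0.5489 0.0212 0.    ] [ 1.2313 -0.0124  0.    ]
778.5 ((305.5, 263.0), (22.0, 57.0), 90.0) [[277.0, 252.0], [334.0, 252.0], [334.0, 274.0], [277.0, 274.0]]
3202.5 ((276.8653869628906, 234.826904296875), (41.18438720703125, 96.29300689697266), 78.69007110595703) [[225.61538696289062, 224.076904296875], [320.0384521484375, 205.19229125976562], [328.1153869628906, 245.576904296875], [233.69232177734375, 264.4615173339844]]
```

View pics/c2.png

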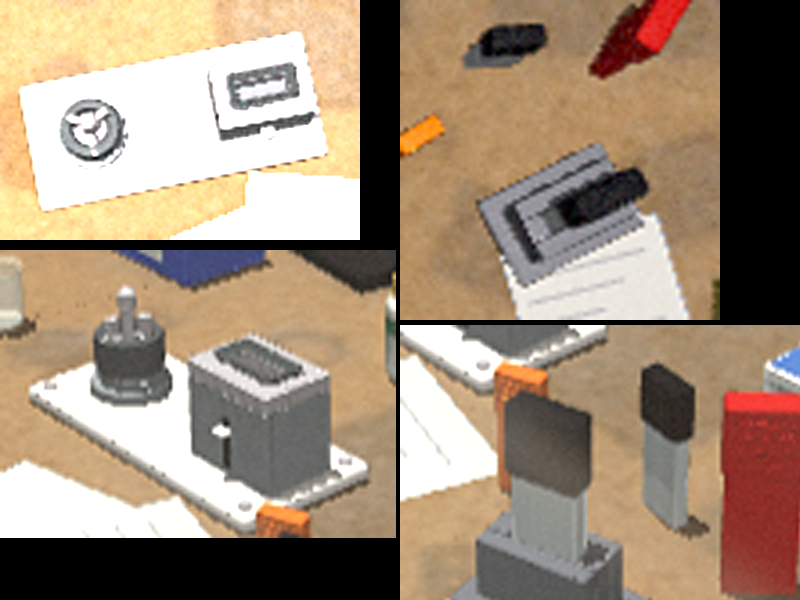

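The crops are clear. The top view shows the chuck ring and jaws and the dark slot lips. The key handle leans right in the picture above its stand, and its decoy is smaller. Now I'll measure them.

```bash
cat > meas.py <<'E'
from h import *
np.set_printoptions(precision=4,suppress=True)
f=np.load("top0.npz"); im=f["frame"]; hsv=cv2.cvtColor(im,cv2.COLOR_BGR2HSV); V=hsv[...,2].astype(int)
def blobs(m,x0,x1,y0,y1,amin=30):
    k=np.zeros(m.shape,np.uint8); k[y0:y1,x0:x1]=m[y0:y1,x0:x1]
    return [c for c in cv2.findContours(k,cv2.RETR_EXTERNAL,cv2.CHAIN_APPROX_NONE)[0] if cv2.contourArea(c)>amin]
def cen(c): M=cv2.moments(c); return np.array([M['m10'],M['m01']])/M['m00']
def box(c,z):
    b=cv2.boxPoints(cv2.minAreaRect(c)); w=np.array([plane(f,p,z)[:2] for p in b]); e=[w[1]-w[0],w[2]-w[1]]
    return w.mean(0),[np.linalg.norm(x) for x in e],[np.degrees(np.arctan2(x[1],x[0]))%180 for x in e]
if __name__=="__main__":
    S=hsv[...,1]
    for c in blobs((V>125)&(S<45),222,332,200,268,1500): # plate
        c=cv2.convexHull(c); print("plate",cv2.contourArea(c),box(c,.012))
    for th in (70,90,110):
        for c in blobs(V<th,230,270,220,258,60): print("sleeve",th,cv2.contourArea(c),cen(c),cv2.minEnclosingCircle(c),plane(f,cv2.minEnclosingCircle(c)[0],.05),plane(f,cen(cv2.convexHull(c)),.05))
        for c in blobs(V<th,290,323,211,233,40): print("slot",th,cv2.contourArea(c),box(c,.09))
    for th in (40,50,60):
        for c in blobs(V<th,395,440,245,290,40): print("key",th,cv2.contourArea(c),cen(c),plane(f,cen(c),.105),box(c,.105))
    for c in blobs((S<45)&(V>60)&(V<130),385,432,250,295,40): print("stand",box(cv2.convexHull(c),.01))
    # profile dump
    print(V[212:236,290:326]); print(V[262:280,405:436])
E
python3 meas.py
```

```text
plate 3971.5 (array([0.548 , 0.0287]), [np.float64(0.25189708716342685), np.float64(0.10847544600020437)], [np.float64(98.75049212759595), np.float64(7.340595500255688)])
slot 70 233.0 (array([ 0.5589, -0.0464]), [np.float64(0.05600283870248199), np.float64(0.03097717775867568)], [np.float64(97.38975344842214), np.float64(6.161541467898985)])
sleeve 90 341.5 [250.5124 238.1796] ((250.3986053466797, 239.206298828125), 11.810905456542969) [0.5335 0.0961 0.05  ] [0.5353 0.0948 0.05  ]
slot 90 258.5 (array([ 0.5588, -0.0453]), [np.float64(0.05834431527439883), np.float64(0.03147676745518929)], [np.float64(98.01127602654391), np.float64(6.764478377494157)])
sleeve 110 360.0 [250.6125 238.2333] ((250.5, 239.0), 11.926960945129395) [0.534  0.0958 0.05  ] [0.5353 0.0949 0.05  ]
slot 110 274.5 (array([ 0.5593, -0.0453]), [np.float64(0.05858729515192), np.float64(0.03204098586752563)], [np.float64(98.71315831520688), np.float64(7.445297712510239)])
key 40 153.5 [419.7676 269.076 ] [ 0.4338 -0.3035  0.105 ] (array([ 0.4337, -0.3037]), [np.float64(0.05510094900154469), np.float64(0.0186414771488
[... 5881 characters left out ...]
  101 101  93  91  64  97 108 151 161 163 165 120 100]
 [109  74  61  64  61  52  28   8   2   0  19  23  27  63 104 104 104 101
   99  90  70  93 101 101  93  90 151 157 162 143 102]
 [105  89  62  61  65  54  41  22  28  31  58  82 105 105 104 101  97  93
   68  94 105  97  97  98  97  94 152 157 158 164 119]
 [103 115  72  56  50  50  89  89  82 103 111 109 101 103 101  87  69  98
  101  99  97  99 104  78 152 163 158 157 156 162 116]
 [106 106  88  52  83 110 107 107 104 100  99 102 101  86  64  97 104 103
  102  99 101 101 154 162 163 159 160 157 158 157 142]
 [131  84  79 108 104 106 106 101 102 105  99  90  65  96 102 102 102  91
  106  99 154 161 160 157 158 157 157 158 158 158 163]]
```

```bash
cat >> h.py <<'E'
def down(deg):
    a=np.radians(deg)/2; return np.array([0,np.cos(a),np.sin(a),0])
E
python3 - <<'E'
from h import *
from bench import ctrl
np.set_printoptions(precision=3,suppress=True)
s=np.load("scene0.npz");t=np.load("top0.npz")
print("bit top scene",plane(s,(260,206),.091),"key scene",plane(s,(311.1,287.8),.105))
g=t["frame"]; print("bit proj top",proj(t,[.537,.097,.091]),"scene",proj(s,[.537,.097,.091]),"key scene",proj(s,[.4328,-.3022,.105]))
for p in (-90,-45,0,45,90,135): print("chuck",p,ctrl.solve_ik([.537,.097,.031],down(p)))
for p in (113.2,-66.8): print("key",p,ctrl.solve_ik([.4328,-.3022,.086],down(p)))
for p in (98.5,-81.5): print("slot",p,ctrl.solve_ik([.559,-.0455,.11],down(p)),ctrl.solve_ik([.559,-.0455,.22],down(p)))
print(ctrl.state()["clock"])
E
```

```text
bit top scene [0.536 0.092 0.091] key scene [ 0.433 -0.307  0.105]
bit proj top [249.027 235.126] scene [259.433 205.294] key scene [309.404 286.672]
chuck -90 [ 0.51   0.781 -1.08   1.747  0.77   1.103  2.314]
chuck -45 [ 0.237  0.582 -0.616  1.756  0.406  0.934 -2.903]
chuck 0 [ 0.307  0.614 -0.721  1.754  0.483  0.959 -2.179]
chuck 45 [ 0.468  0.732 -0.994  1.748  0.698  1.059 -1.559]
chuck 90 [ 0.436  0.702 -0.935  1.749  0.65   1.032 -0.738]
chuck 135 [ 0.446  0.711 -0.953  1.749  0.664  1.04   0.037]
key 113.2 [ 0.928  0.438 -0.46   1.76   0.226  0.996  0.787]
key -66.8 [ 0.595  0.396 -0.023  1.773  0.011  0.972 -2.169]
slot 98.5 [ 0.569  0.535 -0.734  1.635  0.389  1.122 -0.118] [ 0.599  0.444 -0.784  1.478  0.316  1.35  -0.058]
slot -81.5 [-0.689  0.666  1.126  1.684 -0.639  1.21  -2.4  ] [-0.695  0.526  1.127  1.528 -0.479  1.391 -2.527]
0.1
```

```bash
python3 - <<'E'
from h import *
from bench import ctrl
np.set_printoptions(precision=3,suppress=True)
def P(t):
    s=ctrl.state(); print(t,round(s["clock"],2),s["position"],s["force"],s["moment"],"gap",round(s["finger_gap"],4),round(s["grasp_force"],1),s["joint_pos"][6])
q=down(135)
ctrl.goto([.5365,.0965,.2],q);P("above")
ctrl.servo_line([.5365,.0965,.031],q,vel=.1);P("down")
ctrl.close();P("closed")
j=np.array(ctrl.state()["joint_pos"])
for d in (.6,1.0,1.2):
    k=j.copy();k[6]-=d;ctrl.set_joints(k);P(d)
f=ctrl.grab_frame("top");cv2.imwrite("pics/turn.png",f["frame"])
E
```

```text
above 2.77 [0.537 0.095 0.2  ] [ 1.134  0.317 -0.097] [0.025 0.038 0.034] gap 0.0854 0.0 0.21733917731428315
down 4.61 [0.537 0.097 0.032] [-0.459  0.765 -0.028] [-0.012 -0.017 -0.026] gap 0.0855 0.0 0.08147523755724077
closed 5.04 [0.539 0.099 0.032] [3.699 3.041 3.225] [ 0.729 -0.69  -0.154] gap 0.0476 62.7 0.08117215697943363
0.6 5.67 [0.539 0.099 0.032] [2.667 2.093 0.372] [ 0.327 -0.402 -0.111] gap 0.0477 62.6 -0.5171729897348772
1.0 6.13 [0.539 0.099 0.032] [2.963 1.807 0.241] [ 0.293 -0.578 -0.18 ] gap 0.0478 62.6 -0.9158646896396941
1.2 6.44 [0.539 0.099 0.032] [ 3.586  2.578 -1.018] [ 0.228 -0.745  0.115] gap 0.0476 62.5 -1.1139593938142234
```

```bash
python3 - <<'E'
from h import *
from bench import ctrl
np.set_printoptions(precision=3,suppress=True)
def P(t):
    s=ctrl.state(); print(t,round(s["clock"],2),s["position"],s["force"],s["moment"],"gap",round(s["finger_gap"],4),round(s["grasp_force"],1),s["joint_pos"][6])
j=np.array(ctrl.state()["joint_pos"]);P("0")
for t in (.0812-1.24,.0812-1.30):
    k=j.copy();k[6]=t;ctrl.set_joints(k);ctrl.sleep(.2);P(t-.0812)
ctrl.gripper_open();P("open")
j=ctrl.state()["position"]
ctrl.servo_line([.539,.099,.22],None,vel=.15);ctrl.sleep(.1);P("up")
ctrl.goto([.40,-.25,.24],down(113.2));P("away")
f=ctrl.grab_frame("top");np.savez("top1.npz",**f);g=ctrl.grab_frame("scene")
np.savez("scene1.npz",**g)
a=cv2.resize(f["frame"][210:265,225:335],(660,330),interpolation=cv2.INTER_CUBIC)
b=cv2.resize(g["frame"][195:240,235:345],(660,270),interpolation=cv2.INTER_CUBIC)
cv2.imwrite("pics/after.png",np.clip(np.vstack([a,b])*1.6,0,255).astype(np.uint8))
E
```

```text
0 6.49 [0.539 0.099 0.032] [3.546 1.605 0.365] [ 0.268 -0.734  0.141] gap 0.0478 62.5 -1.1143942520284527
-1.24 6.94 [0.539 0.099 0.032] [ 2.554  2.631 -0.801] [ 0.247 -0.635  0.346] gap 0.0476 62.5 -1.1572928789538859
-1.3 7.39 [0.539 0.099 0.032] [ 1.448  1.781 -0.589] [ 0.233 -0.632  0.313] gap 0.0476 62.5 -1.2178240051217177
open 7.86 [0.539 0.098 0.032] [-0.333  0.094 -0.303] [-0.033  0.034  0.003] gap 0.0853 0.0 -1.2188627798480687
up 9.36 [0.538 0.099 0.219] [-0.447 -0.46  -0.334] [-0.014  0.014 -0.026] gap 0.0852 0.0 -1.0731240792402024
away 10.85 [ 0.401 -0.249  0.24 ] [-0.543 -0.518  0.301] [ 0.075  0.016 -0.005] gap 0.0856 0.0 0.6154400782247071
```

View pics/after.png

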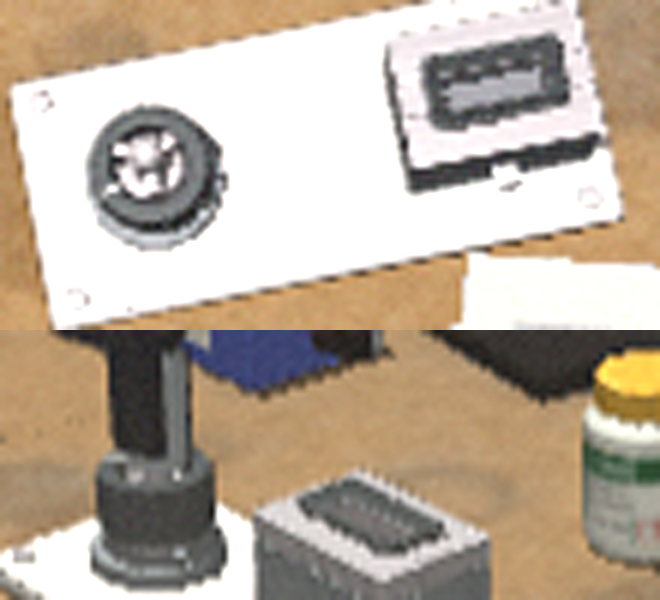

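The jaws have moved in onto the bit at crop (150,160), and the torque rose once they made contact. The sleeve is released, so the key is next.

```bash
python3 - <<'E'
from h import *
from bench import ctrl
np.set_printoptions(precision=4,suppress=True)
def P(t):
    s=ctrl.state(); print(t,round(s["clock"],2),s["position"],s["force"],s["moment"],"gap",round(s["finger_gap"],4),round(s["grasp_force"],1))
q=down(113.2)
ctrl.goto([.433,-.303,.2],q);P("above")
ctrl.servo_line([.433,-.303,.086],q,vel=.1);P("down")
ctrl.close();P("closed")
p=ctrl.state()["position"]
ctrl.servo_line([p[0],p[1],.14],q,vel=.06);P("lift1")
ctrl.servo_line([p[0],p[1],.22],q,vel=.12);P("lift2")
ctrl.goto([.5595,-.0452,.225],down(98.5));ctrl.sleep(.4);P("hover")
f=ctrl.grab_frame("top");np.savez("top2.npz",**f);g=ctrl.grab_frame("scene");np.savez("scene2.npz",**g)
b=cv2.resize(g["frame"][120:280,220:380],(600,600),interpolation=cv2.INTER_CUBIC)
cv2.imwrite("pics/hover.png",np.clip(b*1.6,0,255).astype(np.uint8))
print(proj(g,[.5595,-.0452,.225+.019-.097]),proj(g,[.5595,-.0452,.091]))
E
```

```text
above 11.35 [ 0.4333 -0.3024  0.1988] [ 0.193   0.4951 -0.2235] [ 0.0157  0.0222 -0.0346] gap 0.0857 0.0
down 12.64 [ 0.4336 -0.3032  0.0867] [ 0.0141 -1.1741  0.6892] [-0.0331  0.0535 -0.0064] gap 0.0854 0.0
closed 13.27 [ 0.4333 -0.303   0.0862] [0.5289 0.2719 0.8044] [ 0.0496 -0.07   -0.0212] gap 0.0174 58.5
lift1 14.32 [ 0.4329 -0.3029  0.1396] [-0.0896  0.5438 -0.9917] [0.0008 0.0301 0.0159] gap 0.0169 58.4
lift2 15.13 [ 0.4327 -0.3029  0.2193] [-0.5899 -0.0666 -1.0753] [ 0.0168  0.0029 -0.0125] gap 0.017 58.4
hover 16.64 [ 0.5594 -0.0459  0.225 ] [-0.0169  0.4219 -1.6454] [0.0517 0.004  0.0347] gap 0.0172 58.4
[295.5496 202.2408] [295.9908 224.043 ]
```

View pics/hover.png

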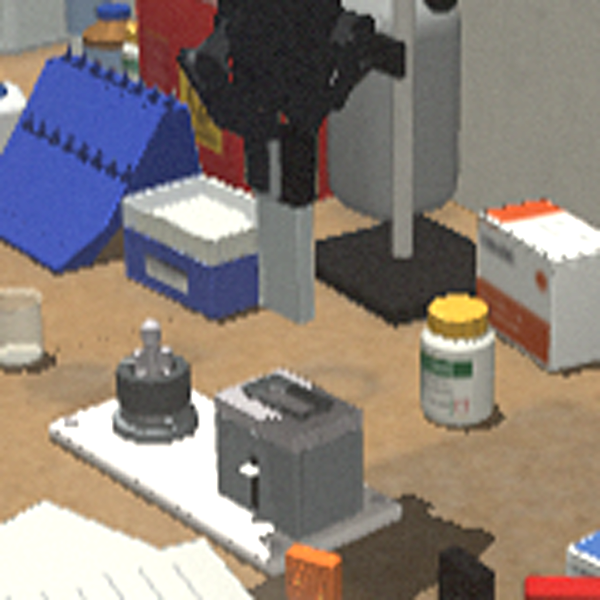

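The key hangs upright with its foot at crop (286,308), which is within about 1 px of the prediction over the slot lips at (288,395). I'll go down with force checks.

```bash
cat > desc.py <<'E'
import sys
from h import *
from bench import ctrl
np.set_printoptions(precision=4,suppress=True)
def P(t):
    s=ctrl.state(); print(t,round(s["clock"],2),s["position"],s["force"],s["moment"],"gap",round(s["finger_gap"],4),round(s["grasp_force"],1)); return s
def desc(x,y,zs,yaw,fz=12,fl=8,vel=.04):
    for z in zs:
        ctrl.servo_line([x,y,z],down(yaw),vel=vel); ctrl.sleep(.1); s=P(round(z,4)); F=s["force"]
        if F[2]>fz or np.hypot(F[0],F[1])>fl: print("stop");return z
E
python3 - <<'E'
from desc import *
x,y=.5597,-.0450
ctrl.servo_line([x,y,.175],down(98.5),vel=.1);ctrl.sleep(.2);P("pre")
desc(x,y,np.arange(.170,.139,-.004),98.5)
E
```

```text
pre 17.59 [ 0.5603 -0.0448  0.1759] [ 0.3603 -0.4919 -1.8519] [0.0563 0.0408 0.0333] gap 0.0173 58.4
0.17 17.97 [ 0.5597 -0.0451  0.1699] [-0.1039  1.0535 -0.9622] [-0.0348  0.0313  0.0364] gap 0.0174 58.4
0.166 18.32 [ 0.5596 -0.045   0.1659] [ 0.7028  1.0374 -0.596 ] [ 0.0084  0.0186 -0.0269] gap 0.0177 58.4
0.162 18.67 [ 0.5595 -0.0447  0.1618] [ 0.1272  0.7138 -1.0054] [0.2496 0.0508 0.0018] gap 0.0178 58.5
0.158 19.02 [ 0.5594 -0.0448  0.1578] [-0.056   0.3973 -1.3778] [ 0.2918  0.138  -0.0131] gap 0.0167 58.4
0.154 19.37 [ 0.5595 -0.0448  0.1538] [-0.0309  1.7512 -1.8657] [0.3955 0.0891 0.0102] gap 0.0173 58.4
0.15 19.72 [ 0.5595 -0.0448  0.1498] [ 0.2317  1.2029 -1.9119] [0.5194 0.0689 0.0567] gap 0.0172 58.4
0.146 20.07 [ 0.5595 -0.0448  0.1458] [-0.5498  2.632  -2.5814] [ 0.6224 -0.0314  0.0089] gap 0.0172 58.4
0.142 20.42 [ 0.5595 -0.0448  0.1418] [ 0.6821  2.1282 -0.9704] [ 0.6899 -0.0438  0.0628] gap 0.0174 58.5
```

```bash
python3 - <<'E'
from desc import *
x,y=.5597,-.0440
desc(x,y,[.136,.130,.124,.118,.112,.108,.106,.105,.104,.103],98.5,fz=11)
ctrl.sleep(.5);P("end")
f=ctrl.grab_frame("top");g=ctrl.grab_frame("scene")
b=cv2.resize(g["frame"][150:290,220:360],(600,600),interpolation=cv2.INTER_CUBIC)
cv2.imwrite("pics/end.png",np.clip(b*1.6,0,255).astype(np.uint8))
E
```

```text
0.136 20.82 [ 0.5595 -0.0446  0.1358] [ 0.4254  0.5152 -0.9326] [ 0.1891  0.1145 -0.0454] gap 0.0174 58.5
0.13 21.22 [ 0.5597 -0.0443  0.13  ] [-0.4772 -0.8179 -1.1525] [ 0.0303 -0.0307 -0.059 ] gap 0.0172 58.5
0.124 21.62 [ 0.5605 -0.0441  0.1246] [ 0.6194 -0.9253  1.9092] [-0.0544 -0.3037  0.0021] gap 0.0171 59.1
0.118 22.02 [ 0.5603 -0.0441  0.1183] [ 1.2398 -0.4197  3.4229] [-0.1448 -0.5086 -0.0025] gap 0.0176 59.2
0.112 22.42 [ 0.56   -0.044   0.1123] [ 2.3347 -1.0869  3.7262] [-0.1477 -0.5657 -0.0416] gap 0.0172 59.3
0.108 22.77 [ 0.5598 -0.044   0.1083] [ 0.9698 -0.723   5.2842] [-0.2033 -0.4541 -0.0051] gap 0.017 59.4
0.106 23.12 [ 0.5598 -0.044   0.1062] [ 2.6576 -0.6856  4.3629] [-0.1667 -0.5428 -0.064 ] gap 0.0174 59.4
0.105 23.47 [ 0.5598 -0.044   0.1051] [ 1.6132 -1.004   4.3265] [-0.1491 -0.5535 -0.0331] gap 0.0174 59.2
0.104 23.82 [ 0.5598 -0.044   0.1042] [1.4629 0.0877 4.3227] [-0.1996 -0.4815 -0.0339] gap 0.0179 59.4
0.103 24.17 [ 0.5599 -0.0439  0.1041] [ 0.244  -1.1939  9.2747] [-0.2632 -0.1477  0.017 ] gap 0.017 60.0
end 24.67 [ 0.5599 -0.0439  0.1041] [ 0.7491 -0.9418  9.6986] [-0.2605 -0.1451 -0.0086] gap 0.017 60.0
```

View pics/end.png

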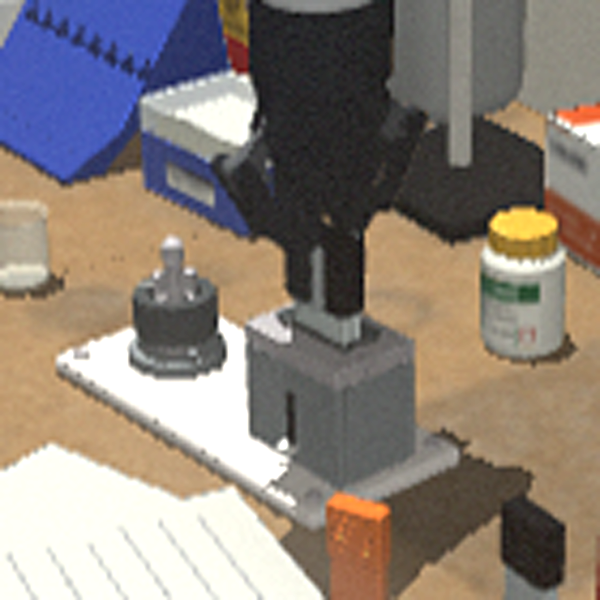

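The white tab is at the bottom of its groove (285,443). The force jumped at the hard stop, the bit stands upright in the closed jaws at (172,270), and the key is still gripped. I'm handing in.

```bash
python3 -c "
from bench import ctrl
print(ctrl.hand_in()); print(ctrl.state()['clock'])"
```

```text
the job is handed in; nothing more can be done
None
the job is handed in; nothing more can be done
```

I handed the job in at about 25 s on the clock; the hand-in call returned no verdict. The chuck was turned about 1.3 rad and released, with the torque rising as the jaws met the bit. The key is still gripped and holds the plunger on its bottom stop at about 9.7 N. I moved nothing else on the bench.

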